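# Lock the culture dish in its clamp holder

## Robot

A 7-joint arm with a two-finger parallel gripper is mounted at the origin on a cart in front of the work surface, level with it; the furniture and walls round the work are solid. World frame = base frame: x ahead of the robot, y to its left, z up, the work surface at z = 0. Lengths are in m, angles in rad, forces in N, time in s.
With the tool pointing down it reaches from about 0.4 to 0.85 m from the base axis. Payload 10.4 kg.
Tool frame: the origin (TCP) lies between the finger pads; the fingertips stand 17 mm ahead of it and the grasp point (between the pads) lies 2 mm behind it; z points along the fingers, y is the line along which they close (so a half turn about z gives the same grasp; the last joint's range is limited). The gripper opens to 85 mm and grips with 20 to 120 N. Pads are 22 mm wide; open, the fingers measure 114 mm over their backs; the gripper's body (76 mm by 85 mm) begins 54 mm behind the grasp point. The pads swing forward as they close: fully open they stand 13 mm farther back than shut.
Start: joints at [-1.367, 0.332, -0.065, 1.46, 0.022, 1.35, -0.088], TCP at [0.141, 0.609, 0.248] pointing down, gripper open.
Joint ranges: [-2.6, 2.6], [-0.5, 2.12], [-1.47, 1.34], [0.16, 2.42], [-1.27, 4.41], [0.06, 2.06], [-2.6, 2.6]. Speed limits (rad/s): [2.22, 2.22, 2.79, 2.79, 3.14, 3.14, 3.14].

## Interface

Orientations are given as a unit quaternion [x, y, z, w].
In Python, from workcell import readout, imaging, manip gives the robot as it stands. The module is installed in compiled form; this text tells all that it offers.
- The arm moves only by the shell command python3 -m crank 'ROWS' [OPENING] [FORCE]. ROWS is JSON, a list of rows, each a list of 4 numbers: the shift along the tool's x, y, z as a fraction of full scale, then the turn about the tool's z as a fraction of full scale. In form: [[x, y, z, yaw], ...]. A call has 1 to 5 rows; each row is the pose to reach, as a shift and turn from the pose commanded when the call began, along the tool's axes at that moment; what a row does not reach only later rows make up. Full scale, the value 1, is 400 mm for a shift and 60 degrees for a turn. A row lasts 1/12 s, in which the tool goes at most 41.7 mm and 7.16 degrees, less where a joint would pass 70% of its speed; a pose out of reach is approached as far as the arm can. A call with a number of a shift or a turn outside -1 to 1 is refused whole. A call with a gripper value outside its range is refused whole. OPENING is the gripper command: -1 is shut, 1 is fully open, values between are in proportion, set as the call begins (- or left out, the last holds). The fingers move at their own pace and stop on an object; FORCE is the grip in N (left out, the last holds). Time passes only in rows, so rows that repeat a pose let the fingers close. It gives the time, the measured TCP pose, the force, the opening and the grip force at its end, in the units of the state.
- readout.get_obs(): the state, without advancing time (a new reading comes with each control period).
- imaging.camera(name): name is "scene" or "top" or "wrist"; returns a dict with "color" (384x512x3 uint8, red, green, blue), "fx", "fy", "cx", "cy" (pixels), "rvec" (rotation vector, rad) and "tvec" (3), from world to camera coordinates, as OpenCV has them. Camera axes: x right, y down, z forward; pixel columns grow to the right and rows downward; lengths in m; the calibration is good to about 2 mm. A picture is of the moment at which its call begins. There is no depth.
- manip.hand_in(): hands the job in; it is judged then, once.
The state is a dict: "clock": time; "joint_pos": joint angles; "joint_velocities": joint speeds; "tau": joint torques, N m; "position": TCP position; "ee_rot": TCP orientation; "ft_force": force on the tool from outside, world axes, zero at the start; "torque": the same for the moment, N m; "grip_width": opening from 0.0 (shut) to 1.0 (fully open); "grasp_force": force on a finger pad.
Only numpy, scipy, OpenCV 4.12 (cv2) and the standard library are available. Lean on these libraries where they do the work, as an engineer would, in place of code of your own. Each camera call takes 0.05 s, during which the arm holds its last target. There are 200 camera calls.

## Task

The lidded culture dish lies in the nest of the clamp holder. By pushing with a finger only, push the blue strap round over the dish until it stops in its keeper, and then, not before, push the red cam lever fully down so that the rubber foot holds the lid; finish clear of everything. Lift nothing, do not press on the dish with the fingers, and leave the vials, the cap and the other dish where they stand.

Things in the scene. Friction and masses are not known exactly. Their poses are not given: they have to be found in the camera images.
- holder: Clamp holder, fixed to the table: aluminium base plate 176 x 124 mm, top face 12 mm above the table; origin at the centre of its underside. x axis: from the keeper end (-x) to the pivot post (+x); z up. Four low black nest blocks (20 mm high) surround the dish at its centre. The dark steel C-shaped keeper stands at x = -59 mm (14 mm long in x, y from -4 to 22 mm, up to 66 mm high), open towards -y, where the strap comes in.
- strap_pivot (a point): Point on the vertical pivot axis of the strap at mid-thickness of the strap, 53 mm above the table, at x = +62 mm of the holder.
- strap (a joint): Blue swing strap, a bar 18 mm wide and 10 mm thick (48 to 58 mm above the table), reaching 174 mm from its pivot. 0 = home over the dish, in the keeper, against its stop, pointing along holder -x; grows as it is swung away, counter-clockwise seen from above, to the holder's -y side (1.65 at most). Starts open, 0.6 to 1.1. Turns with light friction (about 1 N at the tab) and stays where it is left.
- strap_tab (a point): Centre of the upright blue tab on the free end of the strap, 157 mm from the pivot axis, 70 mm above the table. The tab is 34 mm long along the strap, 6 mm thick and stands from 58 to 83 mm above the table; its side faces are the ones to push. Its x axis lies along the strap (towards the pivot). Clear of the keeper when the strap is home.
- lever_pivot (a point): Pivot of the red cam lever, on the strap 62 mm from the strap's pivot axis (right above the dish's centre when the strap is home), 71 mm above the table.
- lever (a joint): Red cam lever. 0 = raised: it leans towards the strap's pivot and stands 0.96 rad (55 degrees) above level; grows as it is pushed down towards the strap's pivot; 0.95 = fully down, level along the strap, against its stop. Starts at 0 to 0.12. Friction: takes about 3 to 5 N at the pad and stays where it is left.
- lever_pad (a point): Centre of the red pad of the lever, 60 mm from the lever's pivot along the lever. The pad is 48 mm long, 16 mm wide and 11 mm thick; the lever ends 84 mm from its pivot. With the lever raised the pad is about 120 mm above the table, fully down about 71 mm.
- press_foot: Black rubber foot under the strap, below the lever's pivot, 28 mm across, 7 mm thick; its origin is 45 mm above the table with the lever up, its underside 33 mm above the table, 5 mm over the dish's lid. The lever lowers it 7.5 mm at most; it is sprung and presses on the lid with about 7 N.
- dish: Lidded culture dish, loose, 93 mm across and 16 mm high, clear with a tan layer inside; origin at the centre of its underside, 12 mm above the table. Lies in the nest with 2 mm play.
- nest (a point): Centre of the nest's floor on the holder, 12 mm above the table: the place of the dish.
- green_vial_mid (a point): Centre of the upright vial with the green cap, 27 mm across, 64 mm high, loose, beside the holder on its +y side.
- black_vial_mid (a point): Centre of the upright vial with the black cap, 27 mm across, 64 mm high, loose, beside the holder on its +y side.
- white_cap_mid (a point): Centre of the white screw cap, 40 mm across, 26 mm high, loose, on the -y side beyond the sweep of the strap.
- spare_dish_mid (a point): Centre of another lidded culture dish, 93 mm across, 16 mm high, loose on the table to the left; not part of the job.
Mind the look-alikes: they are no part of the job. What is shaped like the dish but turquoise or yellow is not meant.

How it is judged:
By the outcome, as a careful person would: the job done as asked, in the order asked, and still so for the second after the job is handed in, with the robot touching nothing.
It also fails if it takes over 53 s, if anything falls off the work surface, if the arm or the gripper's body presses on something with over 40 N, if the wrist force passes 120 N, or if a joint passes its speed limit or range.

## Working session

There is one attempt and no reset: what is moved stays moved. The work goes in short steps, Python scripts to look and compute and a shell command to move; the robot and the scene stay as the last step left them, time stands still between calls to the robot, and variables do not carry over. Pictures are saved under pics/ and viewed, at most 10 in all, crops included, and the job is handed in when it is done.

```bash
mkdir -p pics
cat > h.py <<'E'
import numpy as np, cv2
from workcell import readout, imaging, manip
def snap(name,fn):
    c=imaging.camera(name); cv2.imwrite('pics/'+fn,cv2.cvtColor(c['color'],cv2.COLOR_RGB2BGR))
    np.save('pics/'+fn+'.npy',{k:v for k,v in c.items()},allow_pickle=True); return c
def load(fn): return np.load('pics/'+fn+'.npy',allow_pickle=True).item()
def KRT(c):
    K=np.array([[c['fx'],0,c['cx']],[0,c['fy'],c['cy']],[0,0,1.]]);R=cv2.Rodrigues(np.array(c['rvec'],float))[0]
    return K,R,np.array(c['tvec'],float).reshape(3)
def ray(c,u,v,z):
    K,R,t=KRT(c); o=-R.T@t; d=R.T@np.linalg.solve(K,[u,v,1.]); return o+d*(z-o[2])/d[2]
def proj(c,P):
    K,R,t=KRT(c); p=(R@np.atleast_2d(P).T).T+t; p=p@K.T; return p[:,:2]/p[:,2:]
E
python3 - <<'E'
from h import *
a=snap('scene','s0.png');b=snap('top','t0.png')
im=np.hstack([cv2.imread('pics/s0.png'),cv2.imread('pics/t0.png')])
cv2.imwrite('pics/t0b.png',cv2.resize(cv2.imread('pics/t0.png'),(800,600)))
for c in(a,b):
  K,R,t=KRT(c);print(-R.T@t,c['fx'],R[2])
o=readout.get_obs();print(o)
E
```

```text
[-0.22563425 -0.48307367  0.58592987] 369.87033858599415 [ 0.76549865  0.44027968 -0.4692181 ]
[ 0.39275094 -0.02608973  1.10874727] 368.94597231814174 [ 0.1255844  -0.0142363  -0.99198079]
{'clock': 0.1, 'joint_pos': array([-1.36657352,  0.33281524, -0.06472027,  1.46085661,  0.02161749,
        1.34990465, -0.08849047]), 'joint_velocities': array([ 2.26582346e-04, -2.65586807e-03,  1.03734981e-04, -3.31730013e-03,
        7.96019540e-04,  3.28521811e-04, -9.39879724e-06]), 'tau': array([ 2.06525161e-03, -6.26744843e+01,  4.96877579e-02, -3.92426598e+01,
        1.63784868e-02,  7.05462618e-03,  1.16215875e-05]), 'position': array([0.14047662, 0.60868426, 0.24759178]), 'ee_rot': array([ 1.13142719e-01,  9.93578538e-01, -6.42634521e-04, -3.86150408e-05]), 'ft_force': array([-0.32204537, -0.06188589, -0.14167874]), 'torque': array([ 0.03021043, -0.074234  ,  0.02325633]), 'grasp_force': 0.0, 'grip_width': 1.0032323552296107}
```

View pics/t0b.png

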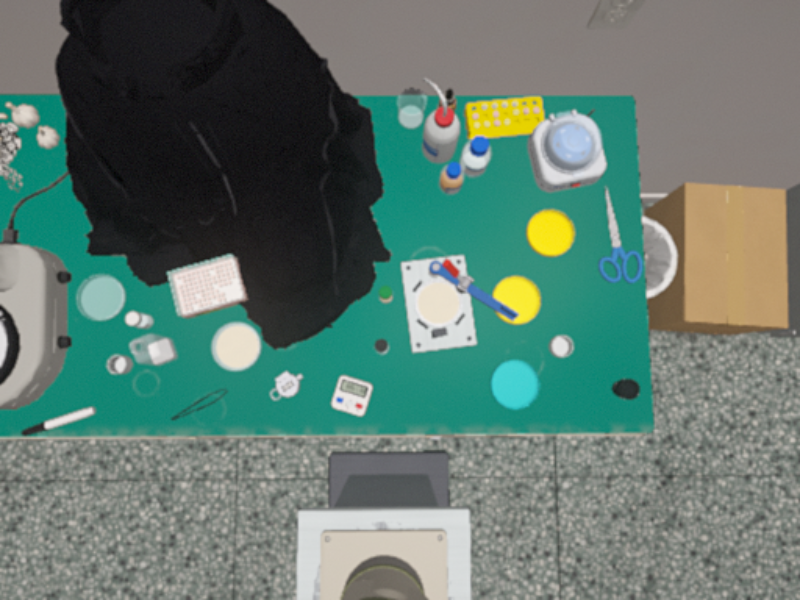

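View pics/s0.png

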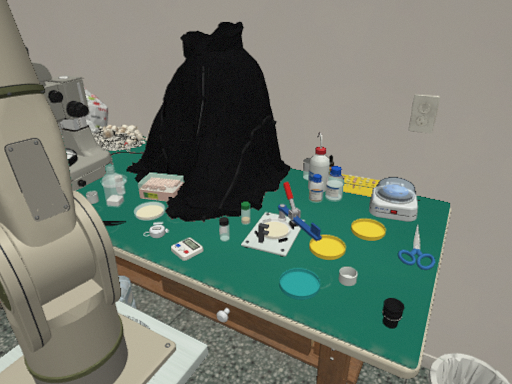

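The black cloth-like form lies beyond the holder. The holder is at about (440,303) in the enlarged top view, with the pivot at (437,268), the strap tab at about (510,313) and the keeper at (440,332). The tan dish in the holder is the target. The tan one at (236,345) is the spare, and the yellow and turquoise ones are look-alikes. Next I'll enlarge both views of the holder.

Run:
```python
from h import *
b=load('t0.png');a=load('s0.png')
print(proj(b,[[0,0,0],[.14,.609,.25],[.5,0,0]]),proj(a,[[0,0,0],[.14,.609,.25]]))
A=cv2.imread('pics/t0.png')[150:240,230:350]   # x5
B=cv2.imread('pics/s0.png')[170:260,215:335]
o=[cv2.resize(i,None,fx=5,fy=5,interpolation=cv2.INTER_CUBIC) for i in(A,B)]
cv2.imwrite('pics/c1.png',o[0]);cv2.imwrite('pics/c2.png',o[1])
```

```text
[[244.4770535  380.31657054]
 [-35.32526248 358.22709116]
 [244.61895306 205.39402903]] [[ 85.02078508 368.06986773]
 [-53.47186006 151.0120125 ]]
```

View pics/c1.png

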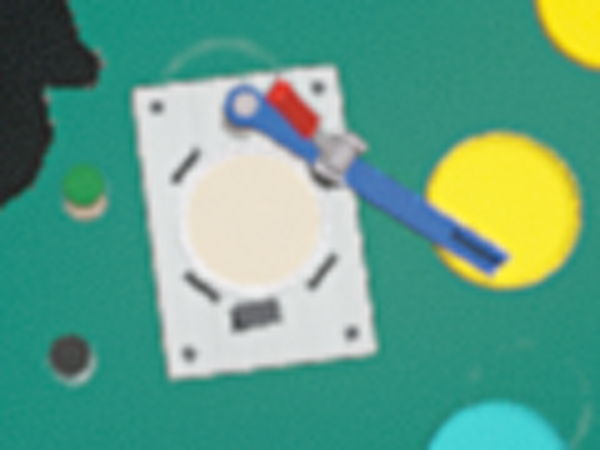

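View pics/c2.png

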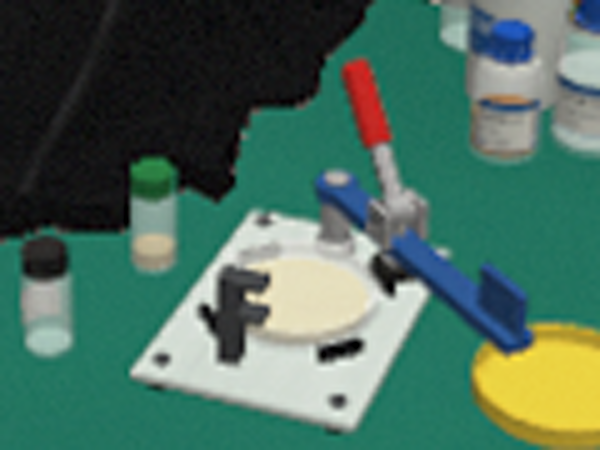

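The crops confirm the holder: plate corners at (133,88), (335,65), (376,352) and (170,380), pivot (245,103), tab about (478,246), keeper on the near side. The clear-rimmed tan dish sits in the nest.

```bash
cat >> h.py <<'E'
def holder():
    b=load('t0.png');f=lambda x,y,z:ray(b,230+x/5-.4,150+y/5-.4,z)
    C=np.array([f(133,88,.012),f(335,65,.012),f(376,352,.012),f(170,380,.012)])
    return b,f,C
E
python3 - <<'E'
from h import *
b,f,C=holder();a=load('s0.png')
print(C.round(4)); L=[np.linalg.norm(C[i]-C[(i+1)%4]) for i in range(4)];print(L)
ctr=C.mean(0);ax=(C[0]+C[1]-C[2]-C[3]);yaw=np.arctan2(ax[1],ax[0]);print('ctr',ctr,'yaw',yaw)
p=f(245,103,.058);u=np.array([np.cos(yaw),np.sin(yaw)]);v=np.array([-u[1],u[0]])
print('pivot meas',p,'exp',ctr[:2]+.062*u, 'dish',f(253,220,.028))
t=f(478,246,.083);tb=f(500,262,.058);d=t[:2]-p[:2];print('tab',t,tb,np.linalg.norm(d),'ang',(np.arctan2(d[1],d[0])-np.arctan2(-u[1],-u[0])))
for n,q in dict(green=(84,183,.064),black=(70,355,.064)).items(): print(n,f(*q))
g=lambda x,y,z:ray(a,215+x/5-.4,170+y/5-.4,z)
sc=np.array([g(258,212,.012),g(352,428,.012),g(132,375,.012)]);print('scene corners',sc.round(4))
print('tab scene base',g(500,335,.058),'lever',)
print('cloth scene',[ray(a,u_,v_,0).round(3) for u_,v_ in((180,215),(215,212),(262,200),(287,190),(135,190))])
print('cloth top',[ray(b,u_*.64,v_*.64,z).round(3) for u_,v_,z in((275,345,0),(345,320,0),(385,260,0),(130,275,0),(95,250,0),(380,180,.2),(60,30,.4))])
print('cap',ray(b,562*.64,345*.64,.026))
# predicted lever pad / tab projections for alphas
E
```

```text
[[ 0.6148 -0.0352  0.012 ]
 [ 0.6288 -0.1578  0.012 ]
 [ 0.4547 -0.1793  0.012 ]
 [ 0.4385 -0.0566  0.012 ]]
[np.float64(0.12343377937219334), np.float64(0.17542233602647267), np.float64(0.12379828783280068), np.float64(0.177538991200086)]
ctr [ 0.53421047 -0.10724032  0.012     ] yaw 0.12181257878075256
pivot meas [ 0.59653604 -0.09969438  0.058     ] exp [ 0.59575105 -0.0997066 ] dish [ 0.53203437 -0.10577285  0.028     ]
tab [ 0.50996737 -0.22791925  0.083     ] [ 0.50354748 -0.24525836  0.058     ] 0.15471182899028763 ang 0.855143608009949
green [ 0.54895039 -0.00655556  0.064     ]
black [0.45063786 0.00133916 0.064     ]
scene corners [[ 0.6121 -0.0398  0.012 ]
 [ 0.4516 -0.1785  0.012 ]
 [ 0.4363 -0.0593  0.012 ]]
tab scene base [ 0.4993091  -0.23489703  0.058     ] lever
cloth scene [array([0.489, 0.189, 0.   ]), array([0.554, 0.107, 0.   ]), array([0.689, 0.017, 0.   ]), array([ 0.791, -0.025, -0.   ]), array([0.542, 0.431, 0.   ])]
cloth top [array([0.454, 0.205, 0.   ]), array([0.502, 0.072, 0.   ]), array([ 0.62 , -0.005,  0.   ]), array([0.591, 0.489, 0.   ]), array([0.64 , 0.559, 0.   ]), array([ 0.712, -0.001,  0.2  ]), array([0.844, 0.412, 0.4  ])]
cap [ 0.45107952 -0.33913969  0.026     ]
```

```bash
cat >> h.py <<'E'
from scipy.spatial.transform import Rotation as Rn
PIV=np.array([.5955,-.0997]); YAW=.122; CT=np.array([.534,-.1072])
U=np.array([np.cos(YAW),np.sin(YAW)]);V=np.array([-U[1],U[0]])
def H(x,y): return CT+x*U+y*V      # holder -> world
def go(p,ang=None,p0=None,a0=None):
    "shift/turn (fractions) to world p, tool-x heading ang, from p0/a0 or measured"
    o=readout.get_obs();R=Rn.from_quat(o['ee_rot']).as_matrix();q=np.array(o['position']) if p0 is None else p0
    a=np.arctan2(R[1,0],R[0,0]); s=R.T@(np.array(p)-q)/.4
    t=0 if ang is None else -((ang-a+np.pi)%(2*np.pi)-np.pi)/np.radians(60)
    print(np.round(s,4).tolist(),'yaw',round(t,4),'dist',round(np.linalg.norm(s)*400,1),'head',round(a,3),'tcp',q.round(4),'F',o['ft_force'].round(1),'t',o['clock'])
def arc(al,r=.160,off=.014,z=.083):
    th=YAW+np.pi+al; p=PIV+r*np.array([np.cos(th),np.sin(th)])+off*np.array([-np.sin(th),np.cos(th)])
    return [*p,z],th-np.pi/2
E
python3 - <<'E'
from h import *
go([.27,.40,.26]);go([.37,.2,.26])
E
```

```text
[-0.4328, -0.4356, -0.0304] yaw 0 dist 245.9 head 2.915 tcp [0.1405 0.6087 0.2476] F [-0.3 -0.1 -0.1] t 0.1
[-0.7888, -0.8666, -0.0299] yaw 0 dist 468.9 head 2.915 tcp [0.1405 0.6087 0.2476] F [-0.3 -0.1 -0.1] t 0.1
```

```bash
python3 -m crank '[[-0.79,-0.87,-0.03,0],[-0.79,-0.87,-0.03,0],[-0.79,-0.87,-0.03,0],[-0.79,-0.87,-0.03,0],[-0.79,-0.87,-0.03,0]]' -1 30; python3 -c "
from h import *
go([.37,.2,.26])"
```

```text
clock: 0.52
position: [0.2428, 0.4252, 0.2533]
ee_rot: [0.113, 0.994, -0.0, -0.0]
ft_force: [1.6, -0.1, 0.3]
grip_width: 0.297
grasp_force: 0.0
[-0.4364, -0.4772, -0.0168] yaw 0 dist 258.8 head 2.915 tcp [0.2428 0.4252 0.2533] F [ 1.6 -0.1  0.3] t 0.5167
```

```bash
python3 -m crank '[[-0.43,-0.47,-0.01,0],[-0.43,-0.47,-0.01,0],[-0.43,-0.47,-0.01,0],[-0.43,-0.47,-0.01,0],[-0.43,-0.47,-0.01,0]]'; python3 -c "
from h import *
go([.39,-.05,.26])"
```

```text
clock: 0.93
position: [0.3451, 0.2438, 0.2568]
ee_rot: [0.113, 0.994, 0.0, -0.0]
ft_force: [1.6, 0.6, 0.8]
grip_width: 0.003
grasp_force: 0.0
[-0.2744, -0.6906, -0.0083] yaw 0 dist 297.3 head 2.915 tcp [0.3451 0.2438 0.2568] F [1.6 0.6 0.8] t 0.9333
```

```bash
python3 -m crank '[[-0.27,-0.69,-0.01,0],[-0.27,-0.69,-0.01,0],[-0.27,-0.69,-0.01,0],[-0.27,-0.69,-0.01,0],[-0.27,-0.69,-0.01,0]]'; python3 -c "
from h import *
go([.42,-.15,.26])"
```

```text
clock: 1.35
position: [0.3747, 0.0377, 0.2595]
ee_rot: [0.113, 0.994, 0.0, -0.0]
ft_force: [1.2, 0.6, 0.6]
grip_width: 0.003
grasp_force: 0.0
[-0.2159, -0.4318, -0.0016] yaw 0 dist 193.1 head 2.915 tcp [0.3747 0.0377 0.2595] F [1.2 0.6 0.6] t 1.35
```

```bash
python3 -m crank '[[-0.22,-0.43,0,0.05],[-0.22,-0.43,0,0.12],[-0.22,-0.43,0,0.2],[-0.22,-0.43,0,0.28],[-0.22,-0.43,0,0.35]]'; python3 -c "
from h import *
p,a=arc(.855,off=.045,z=.26);go(p,a)"
```

```text
clock: 1.77
position: [0.4219, -0.1517, 0.2599]
ee_rot: [0.296, 0.955, 0.0, 0.001]
ft_force: [0.4, -0.2, -0.2]
grip_width: 0.0
grasp_force: 0.0
[-0.3997, -0.0465, 0.0002] yaw -0.0068 dist 161.0 head 2.541 tcp [ 0.4219 -0.1517  0.2599] F [ 0.4 -0.2 -0.2] t 1.7667
```

```bash
python3 -m crank '[[-0.1,-0.01,0,0],[-0.2,-0.02,0,0],[-0.3,-0.035,0,0],[-0.4,-0.047,0,-0.007],[-0.4,-0.047,0,-0.007]]'; python3 -m crank '[[0,0,0.08,0],[0,0,0.16,0],[0,0,0.24,0],[0,0,0.32,0],[0,0,0.32,0]]'
python3 - <<'E'
from h import *
p,a=arc(.855,off=.045,z=.083);go(p,a)
c=snap('wrist','w1.png');d=snap('scene','s1.png')
I=np.hstack([cv2.resize(cv2.imread('pics/w1.png'),(400,300)),cv2.resize(cv2.imread('pics/s1.png')[150:270,230:390],(400,300))])
cv2.imwrite('pics/v1.png',I)
print(proj(d,[*arc(.855,r=.157,off=0,z=.083)[0]]))
E
```

```text
clock: 2.18
position: [0.5468, -0.2547, 0.2562]
ee_rot: [0.288, 0.958, -0.003, -0.002]
ft_force: [-0.3, 0.6, -0.9]
grip_width: -0.0
grasp_force: 0.0
clock: 2.6
position: [0.5412, -0.2508, 0.1257]
ee_rot: [0.289, 0.957, -0.0, -0.005]
ft_force: [-0.9, 0.5, -0.1]
grip_width: 0.002
grasp_force: 0.0
[-0.0144, -0.0109, 0.1066] yaw 0.0076 dist 43.3 head 2.556 tcp [ 0.5412 -0.2508  0.1257] F [-0.9  0.5 -0.1] t 2.6
[[314.60054185 225.90693165]]
```

View pics/v1.png

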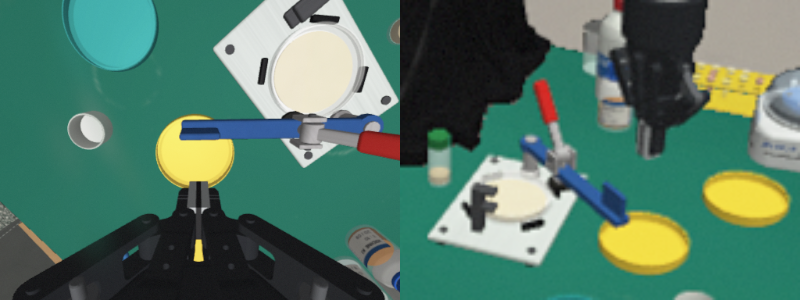

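The wrist view shows the strap square to the push direction, with the finger lined up on the tab at about (200,130). The scene inset shows the finger still above and behind it. Next I'll lower it and work out the arc.

```bash
python3 -m crank '[[-0.01,-0.01,0.05,0],[-0.01,-0.01,0.1,0],[-0.014,-0.01,0.107,0],[-0.014,-0.01,0.107,0]]'
python3 - <<'E'
from h import *
for al,off in((.855,.02),(.80,.011),(.70,.011),(.6,.011),(.5,.011)): p,a=arc(al,off=off,z=.081);go(p,a)
E
```

```text
clock: 3.03
position: [0.5474, -0.2592, 0.0901]
ee_rot: [0.289, 0.957, 0.0, 0.0]
ft_force: [-0.4, -0.2, 0.8]
grip_width: -0.003
grasp_force: 0.0
[0.0734, -0.0017, 0.0227] yaw 0.0077 dist 30.7 head 2.556 tcp [ 0.5474 -0.2592  0.0901] F [-0.4 -0.2  0.8] t 3.0333
[0.1179, -0.0022, 0.0227] yaw 0.0602 dist 48.0 head 2.556 tcp [ 0.5474 -0.2592  0.0901] F [-0.4 -0.2  0.8] t 3.0333
[0.158, -0.0004, 0.0227] yaw 0.1557 dist 63.8 head 2.556 tcp [ 0.5474 -0.2592  0.0901] F [-0.4 -0.2  0.8] t 3.0333
[0.1976, 0.0053, 0.0226] yaw 0.2512 dist 79.6 head 2.556 tcp [ 0.5474 -0.2592  0.0901] F [-0.4 -0.2  0.8] t 3.0333
[0.2365, 0.015, 0.0226] yaw 0.3467 dist 95.2 head 2.556 tcp [ 0.5474 -0.2592  0.0901] F [-0.4 -0.2  0.8] t 3.0333
```

```bash
python3 -m crank '[[0.03,-0.002,0.02,0],[0.06,-0.002,0.022,0],[0.08,-0.002,0.022,0.01],[0.1,-0.002,0.022,0.03],[0.118,-0.002,0.022,0.06]]'
python3 - <<'E'
from h import *
for al in np.arange(.75,.29,-.05): p,a=arc(al,off=.011,z=.081);go(p,a)
E
```

```text
clock: 3.45
position: [0.5076, -0.2337, 0.0818]
ee_rot: [0.32, 0.948, 0.0, 0.001]
ft_force: [1.7, -1.0, 0.0]
grip_width: -0.001
grasp_force: 0.4
[0.0198, -0.0012, 0.0019] yaw 0.0458 dist 8.0 head 2.491 tcp [ 0.5076 -0.2337  0.0818] F [ 1.7 -1.   0. ] t 3.45
[0.0398, -0.0011, 0.0018] yaw 0.0935 dist 15.9 head 2.491 tcp [ 0.5076 -0.2337  0.0818] F [ 1.7 -1.   0. ] t 3.45
[0.0598, 0.0, 0.0018] yaw 0.1413 dist 23.9 head 2.491 tcp [ 0.5076 -0.2337  0.0818] F [ 1.7 -1.   0. ] t 3.45
[0.0798, 0.0021, 0.0017] yaw 0.189 dist 31.9 head 2.491 tcp [ 0.5076 -0.2337  0.0818] F [ 1.7 -1.   0. ] t 3.45
[0.0996, 0.0052, 0.0017] yaw 0.2368 dist 39.9 head 2.491 tcp [ 0.5076 -0.2337  0.0818] F [ 1.7 -1.   0. ] t 3.45
[0.1192, 0.0092, 0.0017] yaw 0.2845 dist 47.8 head 2.491 tcp [ 0.5076 -0.2337  0.0818] F [ 1.7 -1.   0. ] t 3.45
[0.1386, 0.0143, 0.0016] yaw 0.3323 dist 55.7 head 2.491 tcp [ 0.5076 -0.2337  0.0818] F [ 1.7 -1.   0. ] t 3.45
[0.1577, 0.0203, 0.0016] yaw 0.38 dist 63.6 head 2.491 tcp [ 0.5076 -0.2337  0.0818] F [ 1.7 -1.   0. ] t 3.45
[0.1765, 0.0272, 0.0015] yaw 0.4278 dist 71.4 head 2.491 tcp [ 0.5076 -0.2337  0.0818] F [ 1.7 -1.   0. ] t 3.45
[0.195, 0.0351, 0.0015] yaw 0.4755 dist 79.2 head 2.491 tcp [ 0.5076 -0.2337  0.0818] F [ 1.7 -1.   0. ] t 3.45
```

Force of 2 N shows contact with the tab, so I'll follow the arc.

```bash
python3 -m crank '[[0.04,-0.001,0.002,0.09],[0.08,0.002,0.002,0.19],[0.119,0.009,0.002,0.285],[0.158,0.02,0.002,0.38],[0.195,0.035,0.002,0.475]]'
python3 - <<'E'
from h import *
for al in np.arange(.35,-.01,-.05): p,a=arc(al,off=.011,z=.081);go(p,a)
E
```

```text
clock: 3.87
position: [0.4533, -0.1752, 0.0804]
ee_rot: [0.545, 0.838, 0.001, 0.001]
ft_force: [1.0, -0.1, 1.0]
grip_width: -0.002
grasp_force: 0.5
[-0.0208, 0.0037, -0.0015] yaw -0.052 dist 8.5 head 1.988 tcp [ 0.4533 -0.1752  0.0804] F [ 1.  -0.1  1. ] t 3.8667
[-0.0009, 0.0018, -0.0015] yaw -0.0043 dist 1.0 head 1.988 tcp [ 0.4533 -0.1752  0.0804] F [ 1.  -0.1  1. ] t 3.8667
[0.0192, 0.0008, -0.0015] yaw 0.0435 dist 7.7 head 1.988 tcp [ 0.4533 -0.1752  0.0804] F [ 1.  -0.1  1. ] t 3.8667
[0.0392, 0.0008, -0.0015] yaw 0.0912 dist 15.7 head 1.988 tcp [ 0.4533 -0.1752  0.0804] F [ 1.  -0.1  1. ] t 3.8667
[0.0592, 0.0019, -0.0015] yaw 0.1389 dist 23.7 head 1.988 tcp [ 0.4533 -0.1752  0.0804] F [ 1.  -0.1  1. ] t 3.8667
[0.0792, 0.0039, -0.0015] yaw 0.1867 dist 31.7 head 1.988 tcp [ 0.4533 -0.1752  0.0804] F [ 1.  -0.1  1. ] t 3.8667
[0.099, 0.0069, -0.0015] yaw 0.2344 dist 39.7 head 1.988 tcp [ 0.4533 -0.1752  0.0804] F [ 1.  -0.1  1. ] t 3.8667
[0.1186, 0.011, -0.0015] yaw 0.2822 dist 47.7 head 1.988 tcp [ 0.4533 -0.1752  0.0804] F [ 1.  -0.1  1. ] t 3.8667
```

```bash
python3 -m crank '[[0.02,0.001,0,0.04],[0.04,0.001,0,0.09],[0.06,0.002,0,0.14],[0.08,0.004,0,0.19],[0.09,0.006,0,0.21]]'
python3 - <<'E'
from h import *
for al in (.05,.02,0,-.02): p,a=arc(al,off=.011,z=.081);go(p,a)
E
```

```text
clock: 4.28
position: [0.441, -0.1407, 0.0802]
ee_rot: [0.633, 0.774, 0.001, 0.0]
ft_force: [-0.7, -0.6, 0.3]
grip_width: -0.0
grasp_force: 0.4
[0.0074, -0.0017, -0.0021] yaw 0.0276 dist 3.1 head 1.772 tcp [ 0.441  -0.1407  0.0802] F [-0.7 -0.6  0.3] t 4.2833
[0.0194, -0.002, -0.002] yaw 0.0562 dist 7.9 head 1.772 tcp [ 0.441  -0.1407  0.0802] F [-0.7 -0.6  0.3] t 4.2833
[0.0274, -0.002, -0.002] yaw 0.0753 dist 11.0 head 1.772 tcp [ 0.441  -0.1407  0.0802] F [-0.7 -0.6  0.3] t 4.2833
[0.0355, -0.0019, -0.002] yaw 0.0944 dist 14.2 head 1.772 tcp [ 0.441  -0.1407  0.0802] F [-0.7 -0.6  0.3] t 4.2833
```

```bash
python3 -m crank '[[0.01,-0.001,0,0.03],[0.018,-0.001,0,0.05],[0.024,-0.001,0,0.075],[0.03,-0.001,0,0.075],[0.03,-0.001,0,0.075]]'
python3 - <<'E'
from h import *
for al in (0,-.02): p,a=arc(al,off=.011,z=.081);go(p,a)
E
```

```text
clock: 4.7
position: [0.4387, -0.1311, 0.0803]
ee_rot: [0.662, 0.75, 0.0, 0.002]
ft_force: [1.8, -7.5, -3.1]
grip_width: 0.002
grasp_force: 3.8
[0.0027, -0.0014, -0.0017] yaw 0.0028 dist 1.4 head 1.696 tcp [ 0.4387 -0.1311  0.0803] F [ 1.8 -7.5 -3.1] t 4.7
[0.0107, -0.0019, -0.0017] yaw 0.0219 dist 4.4 head 1.696 tcp [ 0.4387 -0.1311  0.0803] F [ 1.8 -7.5 -3.1] t 4.7
```

```bash
python3 -m crank '[[0.003,0,0,0],[0.006,0,0,0],[0.006,0,0,0],[0.006,0,0,0]]'
python3 - <<'E'
from h import *
p,a=arc(0,off=.011,z=.081);go(p,a)
d=snap('scene','s2.png');b=snap('top','t2.png')
A=cv2.resize(cv2.imread('pics/s2.png')[170:260,215:335],(400,300),interpolation=cv2.INTER_CUBIC)
B=cv2.resize(cv2.imread('pics/t2.png')[150:240,230:350],(400,300),interpolation=cv2.INTER_CUBIC)
cv2.imwrite('pics/v2.png',np.hstack([A,B]))
E
```

```text
clock: 5.03
position: [0.4387, -0.1309, 0.0805]
ee_rot: [0.662, 0.749, -0.0, 0.003]
ft_force: [6.1, -16.1, -10.1]
grip_width: -0.002
grasp_force: 8.5
[0.0023, -0.0014, -0.0013] yaw 0.0013 dist 1.2 head 1.694 tcp [ 0.4387 -0.1309  0.0805] F [  6.1 -16.1 -10.1] t 5.0333
```

View pics/v2.png

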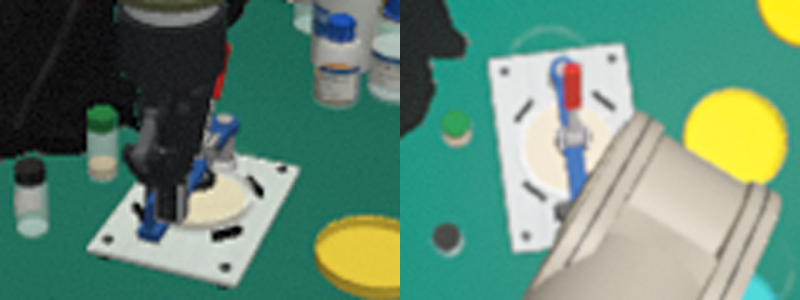

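The strap lies along the holder axis in the keeper, and extra push only raises the force (16 N, no motion), so it is against its stop. Next I'll back off and rise.

```bash
python3 -m crank '[[-0.03,0,0,0],[-0.06,0,0,0],[-0.08,0,-0.08,0],[-0.08,0,-0.16,0],[-0.08,0,-0.22,0]]'
python3 - <<'E'
from h import *
def T(phi,dz=.0,d=62,w=14.5):
    x=d*np.cos(phi)-5.5*np.sin(phi)-w; z=71+d*np.sin(phi)+5.5*np.cos(phi)
    return [*H(x/1000,0),z/1000+.017+dz]
go(T(.96,.04),YAW+np.pi/2)
for p in(.96,.8,.6,.4,.2,0):go(T(p),YAW+np.pi/2)
E
```

```text
clock: 5.55
position: [0.4417, -0.1615, 0.1694]
ee_rot: [0.663, 0.749, -0.001, 0.001]
ft_force: [-0.2, 0.8, 0.8]
grip_width: 0.0
grasp_force: 0.0
[0.1068, 0.287, -0.0317] yaw -0.0003 dist 123.1 head 1.692 tcp [ 0.4417 -0.1615  0.1694] F [-0.2  0.8  0.8] t 5.55
[0.107, 0.287, 0.0683] yaw -0.0003 dist 125.5 head 1.692 tcp [ 0.4417 -0.1615  0.1694] F [-0.2  0.8  0.8] t 5.55
[0.1071, 0.3075, 0.0824] yaw -0.0003 dist 134.3 head 1.692 tcp [ 0.4417 -0.1615  0.1694] F [-0.2  0.8  0.8] t 5.55
[0.1071, 0.3295, 0.1043] yaw -0.0003 dist 144.7 head 1.692 tcp [ 0.4417 -0.1615  0.1694] F [-0.2  0.8  0.8] t 5.55
[0.1072, 0.3468, 0.1301] yaw -0.0003 dist 154.2 head 1.692 tcp [ 0.4417 -0.1615  0.1694] F [-0.2  0.8  0.8] t 5.55
[0.1073, 0.3585, 0.1589] yaw -0.0003 dist 162.6 head 1.692 tcp [ 0.4417 -0.1615  0.1694] F [-0.2  0.8  0.8] t 5.55
[0.1074, 0.3644, 0.1894] yaw -0.0003 dist 169.8 head 1.692 tcp [ 0.4417 -0.1615  0.1694] F [-0.2  0.8  0.8] t 5.55
```

```bash
python3 -m crank '[[0,0.02,-0.08,0],[0.03,0.1,-0.1,0],[0.08,0.18,-0.1,0],[0.107,0.26,-0.08,0],[0.107,0.26,-0.04,0]]'
python3 - <<'E'
from h import *
def T(phi,dz=.0,d=62,w=14.5):
    x=d*np.cos(phi)-5.5*np.sin(phi)-w; z=71+d*np.sin(phi)+5.5*np.cos(phi)
    return [*H(x/1000,0),z/1000+.017+dz]
go(T(.96,.0),YAW+np.pi/2)
snap('scene','s3.png');c=snap('wrist','w3.png')
A=cv2.resize(cv2.imread('pics/s3.png')[160:250,225:345],(400,300),interpolation=cv2.INTER_CUBIC)
cv2.imwrite('pics/v3.png',np.hstack([A,cv2.resize(cv2.imread('pics/w3.png'),(400,300))]))
E
```

```text
clock: 5.97
position: [0.5462, -0.0972, 0.184]
ee_rot: [0.658, 0.753, 0.001, 0.002]
ft_force: [-1.3, 1.8, -0.4]
grip_width: 0.002
grasp_force: 0.0
[-0.0211, 0.0072, 0.1051] yaw 0.0131 dist 43.0 head 1.707 tcp [ 0.5462 -0.0972  0.184 ] F [-1.3  1.8 -0.4] t 5.9667
```

View pics/v3.png

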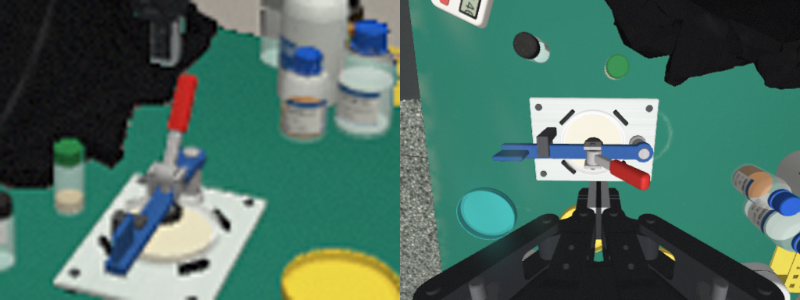

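The strap is in the keeper, square to the holder. The raised lever at about (180,110) leans to the pivot, and the finger is above and short of it. Let me settle, then press along its arc.

```bash
python3 -m crank '[[0,0,0,0],[0,0,0,0]]'
python3 - <<'E'
from h import *
def T(phi,dz=.0,d=62,w=14.5):
    x=d*np.cos(phi)-5.5*np.sin(phi)-w; z=71+d*np.sin(phi)+5.5*np.cos(phi)
    return [*H(x/1000,0),z/1000+.017+dz]
for p in(.96,.8,.6):go(T(p),YAW+np.pi/2)
E
```

```text
clock: 6.23
position: [0.539, -0.1048, 0.1846]
ee_rot: [0.662, 0.75, 0.001, 0.0]
ft_force: [0.5, -1.1, 0.2]
grip_width: 0.004
grasp_force: 0.0
[-0.0045, 0.0282, 0.1068] yaw 0.0018 dist 44.2 head 1.695 tcp [ 0.539  -0.1048  0.1846] F [ 0.5 -1.1  0.2] t 6.2333
[-0.0045, 0.0487, 0.1209] yaw 0.0018 dist 52.2 head 1.695 tcp [ 0.539  -0.1048  0.1846] F [ 0.5 -1.1  0.2] t 6.2333
[-0.0046, 0.0707, 0.1429] yaw 0.0018 dist 63.8 head 1.695 tcp [ 0.539  -0.1048  0.1846] F [ 0.5 -1.1  0.2] t 6.2333
```

```bash
python3 -m crank '[[-0.004,0,0.04,0],[-0.004,0,0.08,0],[-0.004,0.005,0.105,0],[-0.004,0.015,0.107,0],[-0.004,0.028,0.107,0]]';  python3 - <<'E'
from h import *
def T(phi,dz=.0,d=62,w=14.5):
    x=d*np.cos(phi)-5.5*np.sin(phi)-w; z=71+d*np.sin(phi)+5.5*np.cos(phi)
    return [*H(x/1000,0),z/1000+.017+dz]
for p in(.96,.8,.7,.6,.5,.4,.3):go(T(p),YAW+np.pi/2)
E
```

```text
clock: 6.65
position: [0.5508, -0.1039, 0.1412]
ee_rot: [0.661, 0.75, 0.0, -0.0]
ft_force: [0.2, 0.0, 0.7]
grip_width: 0.001
grasp_force: 0.0
[-0.003, -0.0012, -0.0019] yaw 0.0033 dist 1.5 head 1.696 tcp [ 0.5508 -0.1039  0.1412] F [0.2 0.  0.7] t 6.65
[-0.0031, 0.0192, 0.0122] yaw 0.0033 dist 9.2 head 1.696 tcp [ 0.5508 -0.1039  0.1412] F [0.2 0.  0.7] t 6.65
[-0.0032, 0.0308, 0.0227] yaw 0.0033 dist 15.3 head 1.696 tcp [ 0.5508 -0.1039  0.1412] F [0.2 0.  0.7] t 6.65
[-0.0032, 0.0413, 0.0342] yaw 0.0033 dist 21.5 head 1.696 tcp [ 0.5508 -0.1039  0.1412] F [0.2 0.  0.7] t 6.65
[-0.0032, 0.0505, 0.0467] yaw 0.0033 dist 27.5 head 1.696 tcp [ 0.5508 -0.1039  0.1412] F [0.2 0.  0.7] t 6.65
[-0.0033, 0.0585, 0.06] yaw 0.0033 dist 33.5 head 1.696 tcp [ 0.5508 -0.1039  0.1412] F [0.2 0.  0.7] t 6.65
[-0.0033, 0.0651, 0.0741] yaw 0.0033 dist 39.5 head 1.696 tcp [ 0.5508 -0.1039  0.1412] F [0.2 0.  0.7] t 6.65
```

```bash
python3 -m crank '[[-0.003,0.01,0.006,0],[-0.003,0.019,0.012,0],[-0.003,0.031,0.023,0],[-0.003,0.041,0.034,0],[-0.003,0.05,0.047,0]]';  python3 - <<'E'
from h import *
def T(phi,dz=.0,d=62,w=14.5):
    x=d*np.cos(phi)-5.5*np.sin(phi)-w; z=71+d*np.sin(phi)+5.5*np.cos(phi)
    return [*H(x/1000,0),z/1000+.017+dz]
for p in(.5,.4,.3,.2,.1,0):go(T(p),YAW+np.pi/2)
E
```

```text
clock: 7.07
position: [0.5716, -0.1026, 0.1218]
ee_rot: [0.661, 0.75, 0.0, 0.001]
ft_force: [0.5, 0.3, 4.2]
grip_width: -0.001
grasp_force: 1.9
[0.0001, -0.0016, -0.002] yaw 0.004 dist 1.0 head 1.697 tcp [ 0.5716 -0.1026  0.1218] F [0.5 0.3 4.2] t 7.0667
[0.0, 0.0064, 0.0114] yaw 0.004 dist 5.2 head 1.697 tcp [ 0.5716 -0.1026  0.1218] F [0.5 0.3 4.2] t 7.0667
[0.0, 0.013, 0.0255] yaw 0.004 dist 11.4 head 1.697 tcp [ 0.5716 -0.1026  0.1218] F [0.5 0.3 4.2] t 7.0667
[-0.0, 0.0181, 0.0401] yaw 0.004 dist 17.6 head 1.697 tcp [ 0.5716 -0.1026  0.1218] F [0.5 0.3 4.2] t 7.0667
[-0.0, 0.0218, 0.0553] yaw 0.004 dist 23.8 head 1.697 tcp [ 0.5716 -0.1026  0.1218] F [0.5 0.3 4.2] t 7.0667
[-0.0, 0.0239, 0.0707] yaw 0.004 dist 29.8 head 1.697 tcp [ 0.5716 -0.1026  0.1218] F [0.5 0.3 4.2] t 7.0667
```

Contact at 4 N upward, as expected.

```bash
python3 -m crank '[[0,0.006,0.011,0],[0,0.013,0.025,0],[0,0.018,0.04,0],[0,0.022,0.055,0],[0,0.023,0.062,0]]';  python3 - <<'E'
from h import *
def T(phi,dz=.0,d=62,w=14.5):
    x=d*np.cos(phi)-5.5*np.sin(phi)-w; z=71+d*np.sin(phi)+5.5*np.cos(phi)
    return [*H(x/1000,0),z/1000+.017+dz]
go(T(0),YAW+np.pi/2)
E
python3 -m crank '[[0,0,0.004,0],[0,0,0.008,0],[0,0,0.012,0],[0,0,0.012,0]]'
```

```text
clock: 7.48
position: [0.5801, -0.1012, 0.096]
ee_rot: [0.661, 0.75, -0.0, 0.0]
ft_force: [3.6, 0.7, 5.0]
grip_width: -0.001
grasp_force: 2.3
[-0.0008, 0.0026, 0.0063] yaw 0.0041 dist 2.8 head 1.697 tcp [ 0.5801 -0.1012  0.096 ] F [3.6 0.7 5. ] t 7.4833
clock: 7.82
position: [0.5802, -0.1013, 0.0936]
ee_rot: [0.661, 0.75, 0.001, -0.0]
ft_force: [-3.5, 2.8, 19.7]
grip_width: -0.003
grasp_force: 9.7
```

```bash
python3 -m crank '[[0,0,0.004,0],[0,0,0.006,0],[0,0,0.006,0],[0,0,0.006,0]]'; python3 -m crank '[[0,0,-0.03,0],[0,0,-0.08,0],[0,0,-0.18,0],[0,0,-0.28,0],[0,0,-0.38,0]]'; python3 -m crank '[[0,-0.1,-0.03,0],[0,-0.2,-0.03,0],[0,-0.3,-0.03,0],[0,-0.4,-0.03,0],[0,-0.45,-0.03,0]]';python3 -m crank '[[-0.1,0,0,0],[-0.2,0,0,0],[-0.3,0,0,0],[-0.3,0,0,0]]'
python3 - <<'E'
from h import *
snap('scene','s4.png');snap('top','t4.png')
A=cv2.resize(cv2.imread('pics/s4.png')[160:250,225:345],(400,300),interpolation=cv2.INTER_CUBIC)
B=cv2.resize(cv2.imread('pics/t4.png')[150:240,230:350],(400,300),interpolation=cv2.INTER_CUBIC)
cv2.imwrite('pics/v4.png',np.hstack([A,B]))
E
```

```text
clock: 8.15
position: [0.5804, -0.1014, 0.093]
ee_rot: [0.661, 0.75, 0.002, -0.0]
ft_force: [-11.3, 5.8, 41.1]
grip_width: -0.001
grasp_force: 20.6
clock: 8.57
position: [0.5782, -0.1015, 0.2425]
ee_rot: [0.661, 0.75, -0.001, -0.001]
ft_force: [2.1, -0.1, 0.9]
grip_width: 0.003
grasp_force: 0.0
clock: 8.98
position: [0.4459, -0.1149, 0.2545]
ee_rot: [0.661, 0.75, -0.003, -0.009]
ft_force: [0.6, -0.2, -1.5]
grip_width: 0.002
grasp_force: 0.0
clock: 9.32
position: [0.4617, -0.2301, 0.2543]
ee_rot: [0.66, 0.751, -0.001, -0.01]
ft_force: [0.1, 0.5, 2.3]
grip_width: -0.004
grasp_force: 0.0
```

View pics/v4.png

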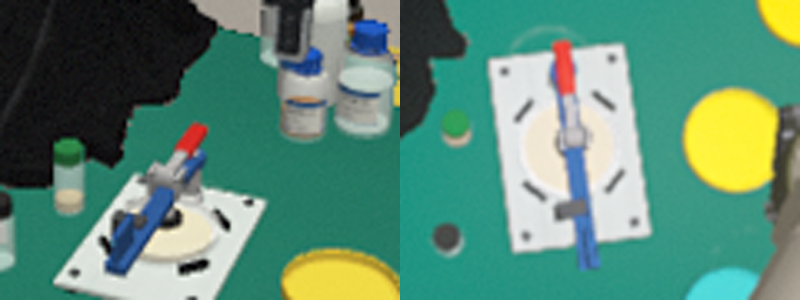

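The top view shows the strap along the axis in the keeper with its tab beyond it. The lever is level along the strap, with a hard stop felt at 41 N. The vials and dishes are where they were, and the arm is clear.

```bash
python3 -m crank '[[0,0,0,0],[0,0,0,0],[0,0,0,0]]'; python3 -c "
from h import *
print(manip.hand_in())"
```

```text
clock: 9.67
position: [0.4615, -0.2289, 0.2545]
ee_rot: [0.661, 0.75, -0.002, -0.01]
ft_force: [0.0, 0.4, -0.2]
grip_width: 0.0
grasp_force: 0.0
the job is handed in; nothing more can be done
None
```

I handed the job in at 9.7 s: the strap was pushed home against its stop in the keeper first, then the lever fully down against its stop, and the arm finished clear of everything; no verdict came back.

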